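# Retain the core and hold the inspection shutter half open

### The arm

A 6-joint arm with a two-finger parallel gripper is mounted at the origin on a cart in front of the work surface, level with it; the furniture and walls round the work are solid. World frame = base frame: x ahead of the robot, y to its left, z up, the work surface at z = 0. Lengths are in mm, angles in degrees, forces in N, time in s.
With the tool pointing down it reaches from about 300 to 850 mm from the base axis. Payload 4.2 kg.
Tool frame: the origin (TCP) lies midway between the tips of the shut fingers; the grasp point (between the pads) lies 19 mm behind it; x points along the fingers, z is the direction in which the jaws open and shut, and the axes are right-handed (so a half turn about x gives the same grasp; the last joint's range is limited). The gripper opens to 91 mm and grips with 3 to 60 N. Pads are 32 mm wide; open, the fingers measure 118 mm over their backs; the gripper's body (76 mm by 178 mm) begins 60 mm behind the grasp point.
Start: joints at [64.286, 18.312, 89.639, -0, 72.044, -1.146], TCP at [239.079, 522.961, 175.576] pointing down, gripper open.
Joint ranges: [-177.97, 177.97], [-48.28, 115.42], [12.27, 149.76], [-77.06, 257.06], [2.81, 150.46], [-146.56, 146.56]. Speed limits (degrees/s): [147.25, 147.25, 180, 180, 180, 180].

### API

Orientations are given as [roll, pitch, yaw] about the fixed x, y, z axes, in that order (R = Rz(yaw) Ry(pitch) Rx(roll)).
In Python, from workcell import env gives the robot as it stands.
- The arm moves only by the tool send_rows, never from a script. Its argument "commands" is a list that holds one entry, the list of rows, each a list of 6 numbers: the shift along the tool's x, y, z normalised to -1 to 1, where 1 is 0.1 m, then the turn, a rotation vector about the tool's x, y, z normalised to -1 to 1, where 1 is 2 pi rad. In form: [[[x, y, z, wx, wy, wz], ...]]. A call has 1 to 20 rows; each row is the pose to reach, as a shift and turn from the pose commanded when the call began, along the tool's axes at that moment, turning the shorter way round; what a row does not reach only later rows make up. A row lasts 1/8 s, in which the tool goes at most 62.5 mm and 10.7 degrees, less where a joint would pass 70% of its speed; a pose out of reach is approached as far as the arm can. A call with a number of a shift or a turn outside -1 to 1 is refused whole. A call with a gripper value outside its range is refused whole. "jaw" is the closure, from -1 (fully open) to 1 (shut), so that 0 is half open, set as the call begins (left out, the last holds). The fingers move at their own pace and stop on an object; "force" is the grip in N (left out, the last holds). Time passes only in rows, so rows that repeat a pose let the fingers close. It gives the time, the measured TCP pose, the force and the opening at its end, in the units of the state.
- env.state(): the state, without advancing time (a new reading comes with each control period).
- env.grab_frame(name): name is "scene" or "top" or "wrist"; returns (picture, depth): 420x560x3 uint8, red, green, blue; 420x560 float32, mm along the optical axis (not along the pixel's ray), 0 where there is no reading.
- env.get_calibration(name): a dict with "mtx" (3x3 intrinsics, pixels), "camera_from_world" (4x4, takes a point from world to camera coordinates). Camera axes: x right, y up, looking along -z (the intrinsics and any distortion apply to the point x, -y, -z); pixel columns grow to the right and rows downward; lengths in mm; the calibration is good to about 2 mm. A picture is of the moment at which its call begins: read the wrist's pose just before it. get_calibration takes no time and is no camera call; for the wrist camera it gives the pose at the moment of the call.
- env.job_done(): hands the job in, once; it reports no verdict.
The state is a dict: "time_s": time; "qpos": joint angles; "qvel": joint speeds; "effort": joint torques, N m; "ee_pos": TCP position; "ee_rot": TCP orientation; "force": force on the tool from outside, world axes, zero at the start; "torque": the same for the moment, N m; "gripper_width": finger opening in mm.
Only numpy, scipy, OpenCV 4.12 (cv2) and the standard library are available. Lean on these libraries where they do the work, as an engineer would, in place of code of your own. Each camera call takes 0.05 s, during which the arm holds its last target.

### The job

Lay the longer of the two retaining bars in the slots of the two posts, bridging the lamination core, grip upward and roughly centred, and let go of it. Only then slide the sprung shutter at the camera window open to half its travel and keep holding it there: the program finishes with the gripper still holding the shutter half open for the picture. Leave the core in its nest, and leave the short bar, meter, bearing and bottle where they are.

Things in the scene. Friction and masses are not known exactly. Their poses are not given: they have to be found in the camera images.
- station: fixed inspection station on the bench, base plate 220 x 220 x 10 mm (x -70 to 150, y -110 to 110 mm), turned by up to 0.2 rad. Origin at bench level under the core's axis; z up, x points away from the robot towards a small camera (at most 56 mm high, x 98 to 148 mm), y runs from post to post. 'In the station' below means in this frame.
- slot_pos_y (a point): middle of the floor of the slot in the aluminium post at y = +85 mm in the station, x = 0, z = 62 mm. The post is 56 mm in x, 18 mm in y; the slot runs along y, open at the top, 28 mm wide, its mouth flaring from z = 74 mm to about 45 mm wide at the post's top, z = 84 mm.
- slot_neg_y (a point): the same point in the like post at y = -85 mm in the station.
- window (a point): centre of the camera window (80 mm in y, 40 mm high) in an upright wall 8 mm thick at x = 78 mm in the station, y -95 to 105 mm, top at z = 82 mm; the shutter slides behind it. Short dark lines on the wall's top edge, 20 mm apart, mark the travel of the tab's middle: closed, quarter, half (the longest line), three quarters, open.
- core: bare stator lamination core, a toothed ring of 106 mm diameter, 47 mm high, loose, standing between four low stops on the base plate on the station's origin; origin at the centre of its underside (z = 10 mm in the station, so its top is at 57 mm).
- long_bar: longer steel retaining bar, loose, 220 (its y) x 24 (its x) x 10 mm, about 0.25 kg, with an upright grip fin on its middle: 12 mm thick in x, 36 mm long in y, z = 10 to 40 mm. Origin: centre of the underside. Lies fin up at bench level, left or right of the station; either end may go to either post. Seated, its origin is on the station's axis at z = 62 mm.
- short_bar: a like bar only 140 mm long, too short to bridge the posts, on the other side; origin and axes as for the long bar. Leave it alone.
- shutter (a joint): opening of the shutter in m: 0 closed, 0.08 fully open, half travel is 0.04; it grows along the station's +y. A spring closes it: 3 N when closed, 7 N at half travel, 11 N fully open; let go, it shuts.
- shutter_tab (a point): middle of the black grip tab on top of the steel shutter, at gripping height, z = 118 mm in the station; x = 90 mm, y = -35 mm closed, y = +5 mm at half travel. The tab is an upright block 14 mm wide along the travel (y), 24 mm in x, z = 92 to 128 mm. Axes as the station's.
- meter: handheld multimeter lying on the bench at the right, 144 x 73 x 43 mm; origin at the centre of its underside. Leave it alone.
- bearing: ball bearing lying on the bench to the right of the station, 32 mm diameter, 9 mm high; origin at the centre of its underside. Leave it alone.
- bottle: white squeeze bottle standing on the bench to the right of the station, 44 mm diameter, 137 mm high; origin at the centre of its underside. Leave it alone.

How it is judged (in metres and radians):
On the way, in this order (a step that is already met when the one before it is completed fails the run):
1. the long bar lies seated in both slots, let go, with the shutter still shut (x of long_bar in the frame of station between -0.005 and 0.005 m and y of long_bar in the frame of station between -0.025 and 0.025 m and z of long_bar in the frame of station between 0.0585 and 0.0655 m and angle between the y axis of long_bar and the y axis of station, either way round below 0.08 rad and angle between long_bar's own z axis and vertical below 0.06 rad and x of core in the frame of station between -0.008 and 0.008 m and y of core in the frame of station between -0.008 and 0.008 m and z of core in the frame of station between 0.006 and 0.014 m and contact force between long_bar and the arm below 0.3 N and contact force between long_bar and the fingers below 0.3 N and value of joint shutter below 0.006 m and linear speed of long_bar below 0.02 m/s), for 0.3 s.
2. the gripper holds the shutter at half travel against its spring (value of joint shutter between 0.034 and 0.046 m and contact force between the fingers and shutter above 2.5 N), for 0.5 s.
At the end, for the whole second after the job is handed in: Fingers hold the shutter (over 2.5 N) at 40 +- 6 mm, still; long bar free in both slots, fin up (5 mm across, 25 mm along, 3.5 mm in height, 0.08 rad in direction, 0.06 rad of level); core within 8 mm of its nest centre, 4 mm in height; short bar, meter, bearing, bottle within 30 mm of their start (all of step 2 and x of long_bar in the frame of station between -0.005 and 0.005 m and y of long_bar in the frame of station between -0.025 and 0.025 m and z of long_bar in the frame of station between 0.0585 and 0.0655 m and angle between the y axis of long_bar and the y axis of station, either way round below 0.08 rad and angle between long_bar's own z axis and vertical below 0.06 rad and x of core in the frame of station between -0.008 and 0.008 m and y of core in the frame of station between -0.008 and 0.008 m and z of core in the frame of station between 0.006 and 0.014 m and contact force between long_bar and the arm below 0.3 N and contact force between long_bar and the fingers below 0.3 N and velocity of joint shutter between -0.01 and 0.01 m/s and contact force between long_bar and shutter below 0.3 N and distance of each of short_bar, meter, bearing, bottle from where it was at the start of the episode below 0.03 m); the arm keeps its last pose, push and grip.
It fails at once if the shutter is opened more than 10 mm before the long bar lies in the slots (value of joint shutter above 0.01 m and not (x of long_bar in the frame of station between -0.005 and 0.005 m and y of long_bar in the frame of station between -0.025 and 0.025 m and z of long_bar in the frame of station between 0.0585 and 0.0655 m and angle between the y axis of long_bar and the y axis of station, either way round below 0.08 rad and angle between long_bar's own z axis and vertical below 0.06 rad)).
It fails at once if the short bar, meter, bearing or bottle is moved by more than 30 mm (distance of any of short_bar, meter, bearing, bottle from where it was at the start of the episode above 0.03 m).
It also fails if it takes over 58 s, if anything falls off the work surface, if the arm or the gripper's body presses on something with over 40 N, if the wrist force passes 120 N, or if a joint passes its speed limit or range.

## Working session

There is one attempt and no reset: what is moved stays moved. The work goes in short steps, Python scripts to look and compute and a tool call to move; the robot and the scene stay as the last step left them, time stands still between calls to the robot, and variables do not carry over. Pictures are saved under pics/ and viewed, and the job is handed in when it is done.

Besides the shell and the picture viewer there is one more tool, called after ">>>" by a JSON object that holds its "method" and its "body", one argument or row to a line. send_rows: Moves the arm, as the interface text tells. Its arguments: {"type":"object","properties":{"commands":{"type":"array","items":{"type":"array","items":{"type":"array","items":{"type":"number","minimum":-1,"maximum":1}}}},"jaw":{"type":"number"},"force":{"type":"number"}},"required":["commands"]}

```bash
mkdir -p pics; ls
python3 - <<'E'
from workcell import env
import cv2,numpy as np
print(env.state())
for n in ["scene","top","wrist"]:
    c=env.get_calibration(n); p,d=env.grab_frame(n)
    np.savez(f"pics/{n}0.npz",p=p,d=d,K=c["mtx"],T=c["camera_from_world"])
    cv2.imwrite(f"pics/{n}0.png",p[...,::-1]); print(n,{k:np.round(v,4).tolist() if hasattr(v,'tolist') or isinstance(v,list) else v for k,v in c.items()})
E
```

```text
pics
{'time_s': 0.0, 'qpos': array([ 6.42858887e+01,  1.83543981e+01,  8.97072098e+01, -2.11429701e-03,
        7.20428647e+01, -1.14765205e+00]), 'qvel': array([-4.23957321e-02,  4.68651905e-03, -1.04400525e-01, -2.55497455e-05,
        6.18765130e-02,  6.97336240e-02]), 'effort': array([-1.15172479e-03, -4.12465811e+01, -2.31968790e+01,  7.25232367e-02,
        4.57780052e-02, -1.56904466e-04]), 'ee_pos': array([238.83322914, 522.42087178, 174.68725652]), 'ee_rot': array([ 179.9546167 ,   89.89550813, -114.61118888]), 'force': array([-0.01729768, -0.05063601,  0.00380308]), 'torque': array([-0.00046672, -0.02304917, -0.03089782]), 'gripper_width': 91.32099683098089}
scene {'mtx': [[527.6705, 0.0, 271.9391], [0.0, 527.6705, 204.7468], [0.0, 0.0, 1.0]], 'camera_from_world': [[0.6403, -0.7681, 0.0065, -358.4595], [0.4716, 0.3998, 0.7859, -321.926], [-0.6063, -0.5002, 0.6183, -1162.643], [0.0, 0.0, 0.0, 1.0]]}
top {'mtx': [[476.4592, 0.0, 276.1221], [0.0, 476.4592, 202.6475], [0.0, 0.0, 1.0]], 'camera_from_world': [[-0.0215, -0.9997, -0.0064, -14.3035], [0.9865, -0.0223, 0.162, -547.5407], [-0.1621, -0.0028, 0.9868, -1478.0871], [0.0, 0.0, 0.0, 1.0]]}
wrist {'mtx': [[309.8142, 0.0, 274.4251], [0.0, 309.8142, 212.3782], [0.0, 0.0, 1.0]], 'camera_from_world': [[0.4158, 0.9094, 0.0001, -574.6233], [-0.8698, 0.3978, -0.292, 32.4278], [-0.2656, 0.1213, 0.9564, -391.3527], [0.0, 0.0, 0.0, 1.0]]}
```

View pics/scene0.png

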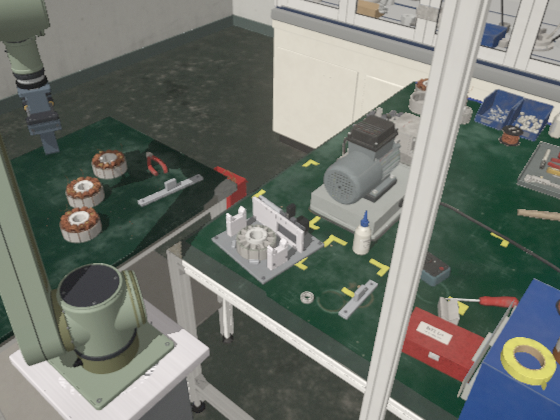

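View pics/top0.png

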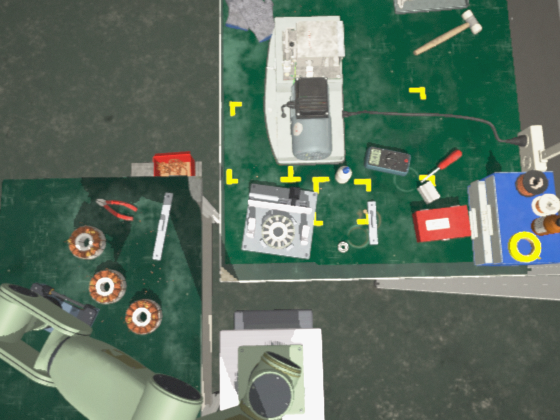

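View pics/wrist0.png

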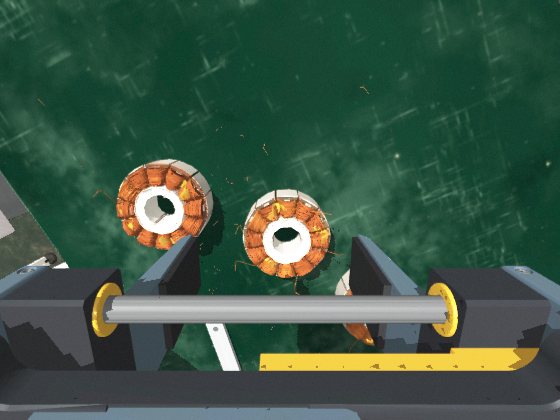

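The scene view shows the station at about (262,240), one bar on the left bench at (170,190) and one on the right at (357,300). In the top view, the left bar runs (168,194)–(157,259) and the right one is at (373,222). Next I'll compute the depth point cloud.

```bash
cat > h.py <<'E'
import numpy as np,cv2
from workcell import env
def load(n):
    z=np.load(f"pics/{n}.npz"); return z["p"],z["d"],z["K"],z["T"]
def grab(n,tag):
    c=env.get_calibration(n); p,d=env.grab_frame(n)
    np.savez(f"pics/{tag}.npz",p=p,d=d,K=c["mtx"],T=c["camera_from_world"])
    cv2.imwrite(f"pics/{tag}.png",p[...,::-1]); return load(tag)
def cloud(d,K,T):
    v,u=np.mgrid[:d.shape[0],:d.shape[1]]
    x=(u-K[0,2])/K[0,0]*d; y=-(v-K[1,2])/K[1,1]*d
    P=np.stack([x,y,-d,np.ones_like(d)],-1)
    W=P@np.linalg.inv(T).T
    W=W[...,:3]; W[d==0]=np.nan; return W
def ray(u,v,zp,K,T):
    Ti=np.linalg.inv(T); o=Ti[:3,3]; r=Ti[:3,:3]@np.array([(u-K[0,2])/K[0,0],-(v-K[1,2])/K[1,1],-1])
    return o+r*(zp-o[2])/r[2]
def proj(P,K,T):
    q=T@np.append(P,1); return K[0,0]*q[0]/-q[2]+K[0,2], K[1,1]*-q[1]/-q[2]+K[1,2]
def crop(p,x0,y0,x1,y1,s,name):
    cv2.imwrite(f"pics/{name}.png",cv2.resize(p[y0:y1,x0:x1,::-1],None,fx=s,fy=s,interpolation=cv2.INTER_CUBIC))
E
python3 - <<'E'
from h import *
p,d,K,T=load("top0"); W=cloud(d,K,T)
for u,v in [(168,196),(163,226),(157,257),(374,204),(373,220),(373,240),(30,300),(180,215),(240,240),(330,230),(277,230),(278,195),(290,200),(345,172),(343,246),(388,158)]:
    print(u,v,np.round(W[v,u],1),p[v,u])
for nm,(x0,y0,x1,y1) in dict(L=(140,180,200,275),R=(355,190,395,255)).items():
    sub=W[y0:y1,x0:x1]; c=p[y0:y1,x0:x1].astype(int)
    m=((c.max(-1)-c.min(-1))<40)&(c.mean(-1)>120); m=m.astype(np.uint8)
    n,l,s,ce=cv2.connectedComponentsWithStats(m); i=1+np.argmax(s[1:,4]); 
    Q=sub[l==i]; Q=Q[np.isfinite(Q[:,0])]; print(nm,s[i],np.percentile(Q[:,2],[5,50,95]))
    mm=Q[:,2]<20+np.median(Q[:,2]); r=cv2.minAreaRect(Q[:,:2].astype(np.float32)); print(r)
crop(p,230,165,400,275,4.6,"c1"); crop(p,80,170,230,350,3.3,"c2")
E
```

```text
168 196 [583.4 328.6   7.3] [107 108 109]
163 226 [482.9 340.   21.3] [167 169 170]
157 257 [384.4 360.1  10.8] [229 232 232]
374 204 [ 542.3 -347.2    2. ] [222 227 227]
373 220 [ 484.9 -333.3   40.7] [230 232 232]
373 240 [ 423.8 -336.     9.5] [179 179 182]
30 300 [273.4 465.3 584.7] [ 92 103  85]
180 215 [5.204e+02 2.898e+02 5.000e-01] [43 61 53]
240 240 [434.2  93.9  -1.2] [ 47 106  77]
330 230 [ 459.9 -199.5    2.5] [ 52 104  80]
277 230 [462.4 -27.2  15. ] [126 128 129]
278 195 [578.5 -33.    7.6] [122 126 126]
290 200 [550.7 -70.3  68. ] [140 141 142]
345 172 [ 628.5 -241.9  104.9] [ 78 120 199]
343 246 [ 407.5 -240.3   -3.7] [58 99 76]
388 158 [ 685.2 -391.7   45.8] [169 167 158]
L [ 12  13  20  68 573] [-1.21557302  9.82201225 37.90596238]
((485.34454345703125, 347.36993408203125), (33.76234436035156, 221.17919921875), 80.12565612792969)
R [ 12  11  11  44 382] [-1.88447259  9.48108107 39.52820525]
((482.0417175292969, -338.839111328125), (31.189315795898438, 141.10926818847656), 88.89797973632812)
```

View pics/c1.png

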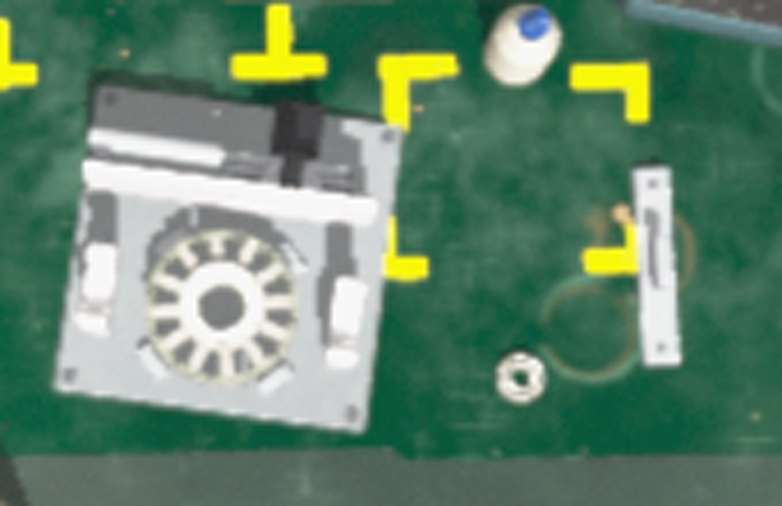

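View pics/c2.png

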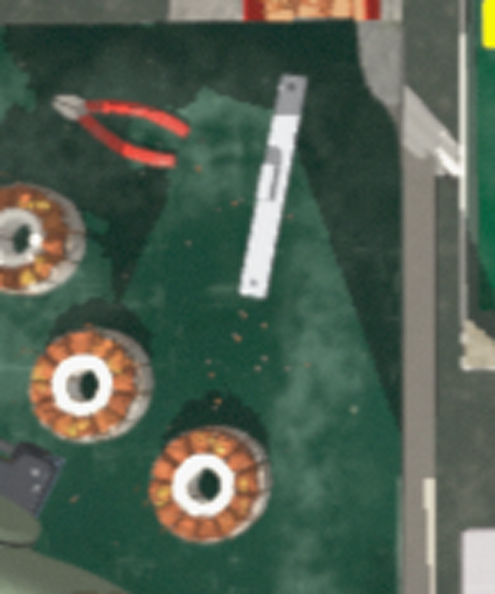

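Run:
```python
from h import *
p,d,K,T=load("top0")
f=lambda u,v,z,s,x0,y0: ray(x0+(u+.5)/s-.5,y0+(v+.5)/s-.5,z,K,T)
C=[f(u,v,10,4.6,230,165) for u,v in [(95,72),(403,125),(365,432),(55,390)]]
# station (150,110),(150,-110),(-70,-110),(-70,110)
A=np.array([(150,110),(150,-110),(-70,-110),(-70,110)],float);B=np.array(C)[:,:2]
def rigid(A,B):
    a,b=A.mean(0),B.mean(0);U,S,V=np.linalg.svd((A-a).T@(B-b));R=V.T@U.T;return R,b-R@a
R,t=rigid(A,B);print(np.round(B,1),"yaw",np.degrees(np.arctan2(R[1,0],R[0,0])),"o",t,"res",np.round(A@R.T+t-B,1))
print("core",f(222,307,57,4.6,230,165))
e1=[f(u,v,10,3.3,80,170)[:2] for u,v in [(282,75),(308,78)]];e2=[f(u,v,10,3.3,80,170)[:2] for u,v in [(239,293),(265,297)]]
a=np.mean(e1,0);b=np.mean(e2,0);print(a,b,(a+b)/2,np.linalg.norm(a-b),"dir",np.degrees(np.arctan2(*(a-b)[::-1])))
from scipy.spatial.transform import Rotation as Ro
s=env.state();print(np.round(Ro.from_euler('xyz',s['ee_rot'],degrees=True).as_matrix(),3))
# scene check
ps,ds,Ks,Ts=load("scene0")
for P in [(*((a+b)/2),10),(*t,57)]: print(proj(np.array(P),Ks,Ts))
Ti=np.linalg.inv(load("wrist0")[3]);print("cam",Ti[:3,3],Ti[:3,:3])
```

```text
[[ 629.5   57.3]
 [ 585.8 -161.8]
 [ 368.9 -127.6]
 [ 402.8   88.2]] yaw -9.221970803962526 o [457.27303951 -29.55581694] res [[-6.5 -2.4]
 [ 1.9 -0.4]
 [ 1.7  0.7]
 [ 3.   2. ]]
core [453.67509318 -29.92428633  57.        ]
[593.382837   324.72107322] [377.93968532 363.40172676] [485.66126116 344.06139999] 218.88797263543918 dir -10.17844019810782
[[-0.001 -0.909  0.416]
 [-0.001  0.416  0.909]
 [-1.     0.    -0.001]]
(np.float64(170.59514933123668), np.float64(187.6629374125831))
(np.float64(255.7649955055163), np.float64(232.56805222342345))
cam [163.19602909 557.16079851 383.84795406] [[ 4.15840936e-01 -8.69775416e-01 -2.65644578e-01]
 [ 9.09437350e-01  3.97753026e-01  1.21310496e-01]
 [ 1.48047362e-04 -2.92032971e-01  9.56408240e-01]]
```

>>> {"method": "send_rows", "body": {
  "commands": [
    [[0.15,-1,-0.2,0,0,0],[0.15,-1,-0.2,0,0,0]]
  ],
  "jaw": -1
}}

```text
time_s: 0.4
ee_pos: [322.6, 461.9, 159.9]
ee_rot: [-162.4, 89.9, -97.0]
force: [0.1, 0.6, -0.1]
gripper_width: 91.0
```

>>> {"method": "send_rows", "body": {
  "commands": [
    [[0.15,-1,-0.2,0,0,0],[0.15,-1,-0.2,0,0,0]]
  ]
}}

```text
time_s: 0.65
ee_pos: [405.8, 401.6, 144.9]
ee_rot: [-177.4, 90.0, -112.1]
force: [-0.1, 0.3, -0.5]
gripper_width: 91.4
```

>>> {"method": "send_rows", "body": {
  "commands": [
    [[0.15,-1,-0.2,-0.04,0,0],[0.15,-1,-0.2,-0.04,0,0],[0.15,-1,-0.2,-0.04,0,0],[0.15,-1,-0.2,-0.04,0,0]]
  ]
}}

```text
time_s: 1.15
ee_pos: [486.5, 343.8, 130.3]
ee_rot: [96.6, 89.9, 176.4]
force: [-0.6, 0.0, -0.3]
gripper_width: 91.3
```

Run:
```python
from h import *
s=env.state();print(s['time_s'],s['ee_pos'],s['ee_rot'],s['qpos'])
p,d,K,T=grab("wrist","w1"); print(proj(np.array([485.7,344,40]),K,T))
```

```text
1.15 [486.46790507 343.75710163 130.30678307] [ 96.5938621   89.94206079 176.37680255] [ 3.41180108e+01  2.19491260e+01  9.08524783e+01  3.84578341e-02
  6.72442176e+01 -4.56798194e+01]
(np.float64(274.2365097367053), np.float64(203.81588833805048))
```

View pics/w1.png

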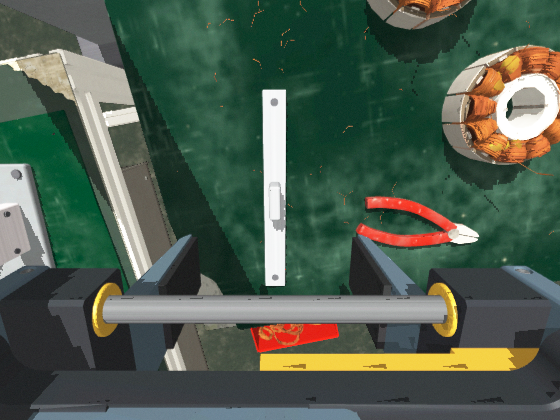

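The wrist view shows the bar spanning (274,90) to (274,286) with the fin at (275,202), where I predicted (274,204).

Run:
```python
from h import *
p,d,K,T=load("w1")
m=(p.min(-1)>150).astype(np.uint8); m[:, :240]=0; m[:,310:]=0; m[295:]=0
n,l,s,c=cv2.connectedComponentsWithStats(m);i=1+np.argmax(s[1:,4]);print(s[i])
for v in [100,120,140,160,240,260,280]:
    u=np.where(l[v]==i)[0]; a=ray(u[0]-.5,v,10,K,T);b=ray(u[-1]+.5,v,10,K,T); print(v,u[0],u[-1],np.round((a+b)/2,1),np.linalg.norm(a-b).round(1))
v=np.where((l[:,268:282]==i).any(1))[0]
a=ray(274,v[0]-.5,10,K,T);b=ray(274.5,v[-1]+.5,10,K,T);print(a,b,(a+b)/2,np.linalg.norm(a-b),np.degrees(np.arctan2(*(a-b)[1::-1])))
for u,v in [(270,183),(281,183),(270,218),(281,218)]: print(ray(u,v,40,K,T))
crop(p,230,80,330,295,2.7,"c3")
```

```text
[ 262   90   24  196 4151]
100 263 285 [387.8 361.5  10. ] 23.0
120 263 285 [406.6 358.1  10. ] 23.4
140 263 285 [426.2 354.5  10. ] 23.9
160 264 285 [446.6 351.4  10. ] 23.3
240 265 284 [536.  335.2  10. ] 22.9
260 265 284 [560.7 330.8  10. ] 23.3
280 265 284 [586.4 326.2  10. ] 23.8
[378.11737321 363.20639742  10.        ] [593.68227374 324.8551639   10.        ] [485.89982348 344.03078066  10.        ] 218.94986515979863 169.91203735734953
[464.10727797 343.67025598  40.        ]
[466.02725641 354.30015395  40.        ]
[499.63572757 337.11090745  40.        ]
[501.62405998 348.10843804  40.        ]
```

View pics/c3.png

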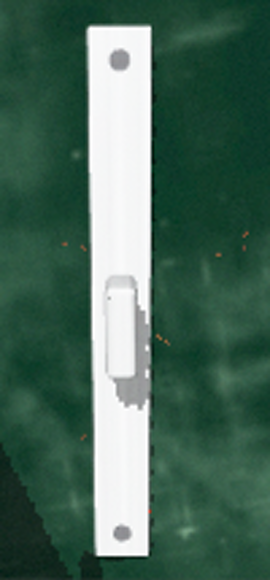

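>>> {"method": "send_rows", "body": {
  "commands": [
    [[0.4,0.005,0,0,0,0],[0.7,0.005,0,0,0,0],[1,0.005,0,0,0,0],[1,0.005,0,0,0,0]]
  ]
}}

```text
time_s: 1.7
ee_pos: [483.9, 343.6, 28.8]
ee_rot: [131.9, 89.7, -148.2]
force: [0.3, 0.1, 1.1]
gripper_width: 91.4
```

>>> {"method": "send_rows", "body": {
  "commands": [
    [[0.08,0,0,0,0,0],[0.155,0,0,0,0,0],[0.155,0,0,0,0,0]]
  ]
}}

```text
time_s: 2.08
ee_pos: [486.3, 343.7, 15.1]
ee_rot: [116.6, 90.0, -163.6]
force: [-0.5, -0.6, 0.8]
gripper_width: 91.3
```

>>> {"method": "send_rows", "body": {
  "commands": [
    [[0,0,0,0,0,0],[0,0,0,0,0,0],[0,0,0,0,0,0],[0,0,0,0,0,0],[0,0,0,0,0,0],[0,0,0,0,0,0],[0,0,0,0,0,0],[0,0,0,0,0,0]]
  ],
  "jaw": 1,
  "force": 45
}}

```text
time_s: 3.08
ee_pos: [486.5, 343.8, 15.1]
ee_rot: [-31.9, 90.0, 47.9]
force: [0.3, 0.0, -0.0]
gripper_width: 14.1
```

Run:
```python
from h import *
s=env.state();print(s['time_s'],s['ee_pos'],s['ee_rot'],s['qpos'],s['force'],s['gripper_width'])
```

```text
3.075 [486.47711756 343.75177684  15.0660665 ] [-31.88802614  89.99651925  47.94531896] [ 3.41388426e+01  2.81570469e+01  9.91780390e+01  1.04476498e-03
  5.26615339e+01 -4.56951362e+01] [ 0.30763814  0.00623527 -0.02285341] 14.051534650751051
```

>>> {"method": "send_rows", "body": {
  "commands": [
    [[-0.3,0,0,0,0,0],[-0.65,0,0,0,0,0],[-1,0,0,0,0,0]]
  ]
}}

```text
time_s: 3.45
ee_pos: [486.4, 343.7, 116.0]
ee_rot: [124.8, 90.0, -155.4]
force: [1.1, 0.1, -0.4]
gripper_width: 0.3
```

>>> {"method": "send_rows", "body": {
  "commands": [
    [[-0.35,0,0,0,0,0],[-0.7,0,-0.2,0,0,0],[-0.7,0.2,-0.5,0,0,0],[-0.7,0.2,-0.95,0,0,0]]
  ]
}}

```text
time_s: 3.95
ee_pos: [449.2, 253.6, 185.5]
ee_rot: [-37.3, 89.9, 42.7]
force: [0.7, -0.4, -0.4]
gripper_width: 0.4
```

>>> {"method": "send_rows", "body": {
  "commands": [
    [[0,0.1,-0.48,0,0,0],[0,0.2,-0.95,0,0,0]]
  ]
}}

```text
time_s: 4.2
ee_pos: [412.8, 162.5, 185.1]
ee_rot: [-93.5, 90.0, -13.7]
force: [-0.1, -0.5, 1.2]
gripper_width: 0.5
```

>>> {"method": "send_rows", "body": {
  "commands": [
    [[0,0.1,-0.48,0,0,0],[0,0.2,-0.95,0,0,0]]
  ]
}}

```text
time_s: 4.45
ee_pos: [376.3, 72.5, 185.2]
ee_rot: [-90.5, 90.0, -10.6]
force: [1.1, 0.5, 0.8]
gripper_width: 0.6
```

>>> {"method": "send_rows", "body": {
  "commands": [
    [[0,0.1,-0.45,0.025,0,0],[0,0.2,-0.9,0.05,0,0],[0,0.2,-0.9,0.075,0,0],[0,0.2,-0.9,0.1,0,0],[0,0.2,-0.9,0.125,0,0],[0,0.2,-0.9,0.15,0,0],[0,0.2,-0.9,0.175,0,0],[0,0.2,-0.9,0.2,0,0],[0,0.2,-0.9,0.225,0,0],[0,0.2,-0.9,0.247,0,0],[0,0.2,-0.9,0.247,0,0],[0,0.2,-0.9,0.247,0,0]]
  ]
}}

```text
time_s: 5.95
ee_pos: [341.5, -11.2, 185.1]
ee_rot: [27.2, 90.0, 18.2]
force: [-0.1, 0.1, 0.3]
gripper_width: 0.4
```

Run:
```python
from h import *
s=env.state();print(s['time_s'],s['ee_pos'],s['ee_rot'],s['qpos'],s['force'],s['gripper_width'])
p,d,K,T=grab("wrist","w2")
```

```text
5.95 [341.46893243 -11.24453153 185.06503258] [27.19533557 89.99140225 18.21860999] [-3.81852346e+00 -3.82294871e+00  1.14625794e+02  3.45109361e-03
  6.91891852e+01  5.15697622e+00] [-0.11567826  0.09366372  0.26194148] 0.38227178954884533
```

View pics/w2.png

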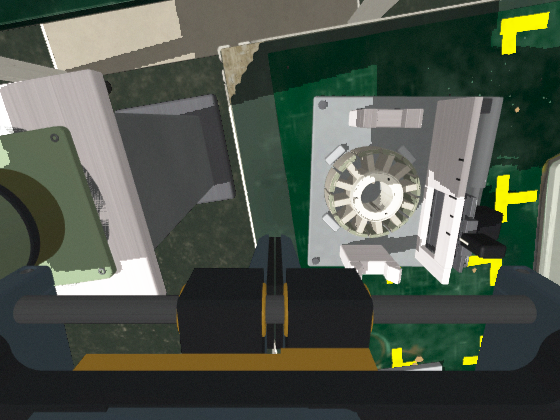

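The wrist view shows empty fingers (opening 0.4 mm). I lifted before they had closed, so the bar was left behind. The station is fully visible here at (310–500, 95–285), so I'll measure it first and then go back for the bar.

Run:
```python
from h import *
p,d,K,T=load("w2")
crop(p,300,85,520,295,3,"c4")
p,d,K,T=grab("top","t2"); crop(p,80,160,400,300,2.5,"c5")
```

```text
(no output)
```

View pics/c4.png

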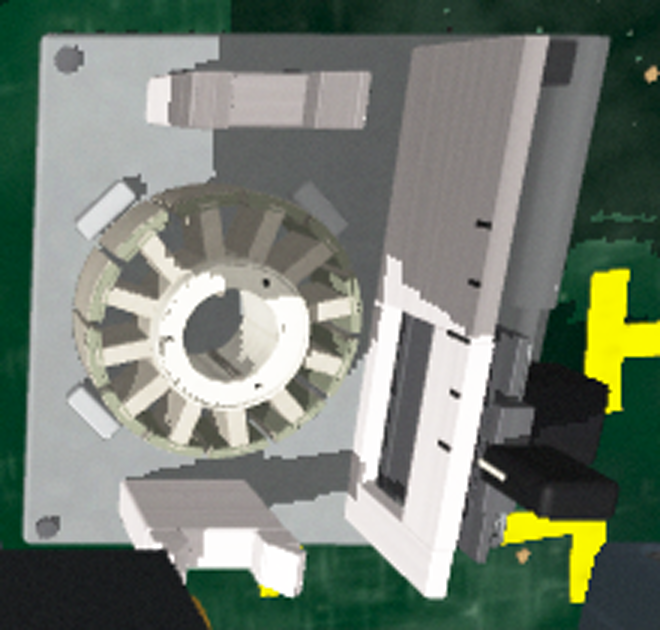

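View pics/c5.png

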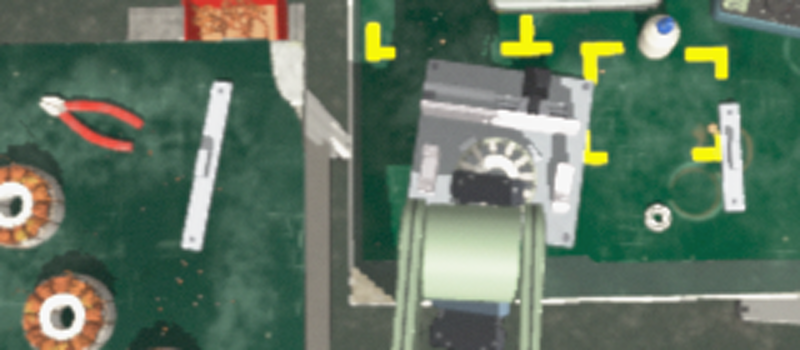

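Run:
```python
from h import *
p,d,K,T=load("w2")
g=lambda u,v,z: ray(300+(u+.5)/3-.5,85+(v+.5)/3-.5,z,K,T)[:2]
pts=[((-70,110),(43,36),10),((-70,-110),(24,541),10),((150,110),(609,37),10),((74,105),(527,37),82),((82,105),(547,37),82),((74,-95),(425,598),82),((82,-95),(446,598),82),((74,5),(448,331),82)]
A=np.array([q[0] for q in pts],float);B=np.array([g(*q[1],q[2]) for q in pts])
def rigid(A,B):
    a,b=A.mean(0),B.mean(0);U,S,V=np.linalg.svd((A-a).T@(B-b));R=V.T@U.T;return R,b-R@a
def rep(A,B):
    R,t=rigid(A,B);print("yaw",np.degrees(np.arctan2(R[1,0],R[0,0])),"o",t,"res",np.round((B-t)@R-A,1).tolist());return R,t
rep(A,B);rep(A[:3],B[:3]);R,t=rep(A[3:],B[3:])
R,t=rigid(A,B)
# core ring bore top: centre approx
for u,v in [(234,331)]: print("core",(g(u,v,57)-t)@R)
print("bore edges",[np.round((g(u,v,57)-t)@R,1) for u,v in [(159,335),(310,330),(235,262),(237,408)]])
print("notch lines", [np.round((g(u,v,82)-t)@R,1) for u,v in [(445,446),(455,394),(458,337),(474,283),(483,224)]])
print("tab",[np.round((g(u,v,128)-t)@R,1) for u,v in [(482,462),(520,445),(616,480),(545,480)]])
Wc=cloud(d,K,T); s=(Wc[...,:2]-t)@R; z=Wc[...,2]
for n,y in (("+",85),("-",-85)):
    m=(abs(s[...,1]-y)<12)&(abs(s[...,0])<35)&(abs(z-84)<4); print(n,m.sum(),[np.round(np.nanpercentile(s[m][:,k],[1,10,90,99]),1) for k in (0,1)])
    sf=(abs(s[...,1]-y)<9)&(abs(s[...,0])<14)&(abs(z-62)<5); print("floor",sf.sum(),np.median(z[sf]) if sf.any() else 0,np.round(np.nanpercentile(s[sf][:,0],[1,99]),1) if sf.any() else 0)
cr=(np.hypot(s[...,0],s[...,1])<60)&(abs(z-57)<3); print("core cloud",cr.sum(),cv2.minEnclosingCircle(s[cr].astype(np.float32)))
```

```text
yaw -9.287879087998915 o [454.09098386 -30.31377928] res [[1.3, -2.1], [1.8, 2.1], [1.1, -1.2], [1.3, -1.1], [-0.4, -1.1], [1.3, -0.0], [1.2, 0.0], [-7.5, 3.5]]
yaw -9.376765013499124 o [455.32776792 -30.92201108] res [[-0.2, -1.8], [0.6, 2.4], [-0.4, -0.6]]
yaw -9.08683851856382 o [453.28980783 -30.21045098] res [[2.5, -1.4], [0.8, -1.4], [1.7, -0.3], [1.7, -0.3], [-6.7, 3.3]]
core [1.17701712 2.09970826]
bore edges [array([-26.7,   0.4]), array([29.5,  2.6]), array([-1.1, 27.9]), array([  5.4, -28.1])]
notch lines [array([ 72.5, -33.8]), array([ 72.8, -14.3]), array([70.3,  6.4]), array([72.5, 25.3]), array([72. , 45.2])]
tab [array([ 57.1, -21.7]), array([ 67.8, -16.1]), array([ 99.7, -27.5]), array([ 77.7, -27.6])]
+ 315 [array([-27.1, -25.3,  25.8,  27.9]), array([76. , 77.4, 91.6, 92.8])]
floor 413 61.93074006237879 [-9.4 13.6]
- 123 [array([-22.2, -18.9,  27.2,  28.5]), array([-93.7, -91.3, -77.3, -76.2])]
floor 302 61.6826240073886 [-12.7  13.6]
core cloud 1008 ((1.0845463275909424, -0.49513497948646545), 28.742502212524414)
```

>>> {"method": "send_rows", "body": {
  "commands": [
    [[0,0.5,0.1,0,0,0],[0,0.95,0.22,0,0,0]]
  ],
  "jaw": -0.2
}}

```text
time_s: 6.3
ee_pos: [378.8, 80.0, 185.3]
ee_rot: [16.8, 89.9, 7.6]
force: [0.8, -0.6, 0.6]
gripper_width: 17.5
```

>>> {"method": "send_rows", "body": {
  "commands": [
    [[0,0.5,0.1,0,0,0],[0,0.95,0.22,0,0,0]]
  ]
}}

```text
time_s: 6.55
ee_pos: [415.5, 171.2, 185.1]
ee_rot: [18.2, 90.0, 9.2]
force: [-0.3, -0.9, -0.2]
gripper_width: 37.6
```

>>> {"method": "send_rows", "body": {
  "commands": [
    [[0,0.5,0.1,0,0,0],[0,0.95,0.22,0,0,0]]
  ]
}}

```text
time_s: 6.8
ee_pos: [452.1, 261.6, 184.9]
ee_rot: [-31.2, 90.0, -40.2]
force: [0.2, -1.1, 0.4]
gripper_width: 54.6
```

>>> {"method": "send_rows", "body": {
  "commands": [
    [[0,0.45,0.1,-0.025,0,0],[0,0.88,0.21,-0.05,0,0],[0,0.88,0.21,-0.075,0,0],[0,0.88,0.21,-0.1,0,0],[0,0.88,0.21,-0.125,0,0],[0,0.88,0.21,-0.15,0,0],[0,0.88,0.21,-0.175,0,0],[0,0.88,0.21,-0.2,0,0],[0,0.88,0.21,-0.225,0,0],[0,0.88,0.21,-0.247,0,0],[0,0.88,0.21,-0.247,0,0]]
  ]
}}

```text
time_s: 8.18
ee_pos: [486.4, 343.3, 184.9]
ee_rot: [118.8, 90.0, -161.4]
force: [0.0, -0.2, 0.1]
gripper_width: 54.8
```

Run:
```python
from h import *
s=env.state();print(s['time_s'],s['ee_pos'],s['qpos'],s['gripper_width'])
p,d,K,T=grab("wrist","w3")
for v in range(95,320,20):
    u=np.where(p[v,200:350].min(-1)>150)[0]+200
    if len(u)<5: continue
    a=ray(u[0]-.5,v,10,K,T);b=ray(u[-1]+.5,v,10,K,T); print(v,u[0],u[-1],np.round((a+b)/2,1),np.linalg.norm(a-b).round(1))
```

```text
8.175 [486.36048054 343.33678305 184.88780726] [ 3.41102520e+01  1.98544978e+01  8.59722008e+01  3.88705761e-03
  7.41867716e+01 -4.56663678e+01] 54.757115560782964
95 265 284 [379.7 363.1  10. ] 23.2
115 265 284 [401.5 359.1  10. ] 23.6
135 265 284 [424.1 355.1  10. ] 24.1
155 265 284 [447.6 350.8  10. ] 24.5
175 266 284 [472.  347.1  10. ] 23.7
195 266 283 [497.2 341.9  10. ] 22.9
215 266 283 [523.5 337.1  10. ] 23.4
235 267 283 [550.9 332.9  10. ] 22.5
255 267 283 [579.4 327.7  10. ] 23.0
315 200 349 [672.2 310.3  10. ] 216.2
```

View pics/w3.png

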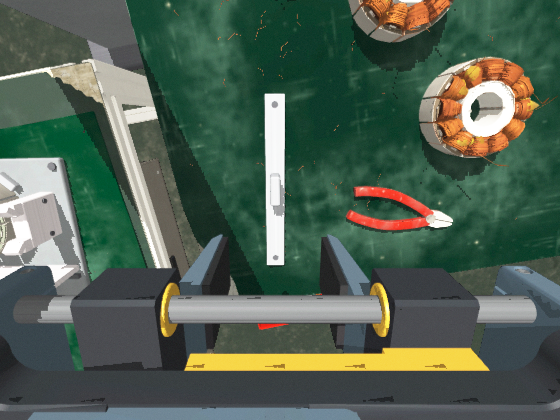

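The wrist view shows the bar undisturbed, ends at (275,94) and (275,264). I'll descend and this time close fully before lifting.

>>> {"method": "send_rows", "body": {
  "commands": [
    [[0.4,0.005,0.007,0,0,0],[0.8,0.005,0.007,0,0,0],[1,0.005,0.007,0,0,0]]
  ]
}}

```text
time_s: 8.6
ee_pos: [484.8, 343.3, 82.7]
ee_rot: [133.3, 89.8, -147.0]
force: [0.3, -0.5, 0.3]
gripper_width: 54.7
```

>>> {"method": "send_rows", "body": {
  "commands": [
    [[0.3,0,0,0,0,0],[0.5,0,0,0,0,0],[0.65,0,0,0,0,0],[0.7,0,0,0,0,0],[0.7,0,0,0,0,0]]
  ]
}}

```text
time_s: 9.22
ee_pos: [486.2, 344.3, 15.2]
ee_rot: [-37.6, 90.0, 42.2]
force: [0.1, -0.9, 0.5]
gripper_width: 55.2
```

>>> {"method": "send_rows", "body": {
  "commands": [
    [[0,0,0,0,0,0],[0,0,0,0,0,0],[0,0,0,0,0,0],[0,0,0,0,0,0],[0,0,0,0,0,0],[0,0,0,0,0,0],[0,0,0,0,0,0],[0,0,0,0,0,0],[0,0,0,0,0,0],[0,0,0,0,0,0]]
  ],
  "jaw": 1,
  "force": 45
}}

```text
time_s: 10.48
ee_pos: [486.0, 344.1, 15.1]
ee_rot: [-25.6, 90.0, 54.2]
force: [-0.6, -0.1, -0.0]
gripper_width: 0.2
```

Run:
```python
from h import *
p,d,K,T=grab("wrist","w4");p,d,K,T=grab("scene","s4");crop(p,60,100,260,250,4,"s4c");p,d,K,T=grab("top","t4");crop(p,100,150,260,290,4,"t4c")
```

```text
(no output)
```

View pics/w4.png

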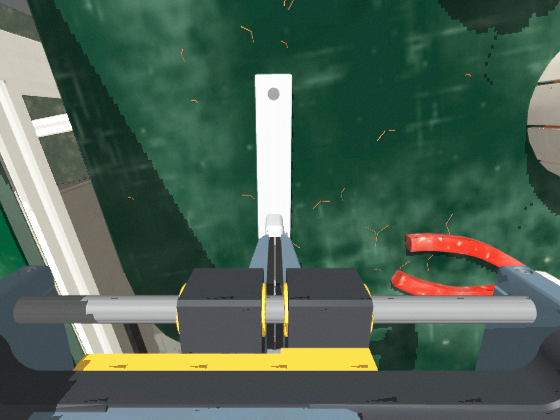

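View pics/s4c.png

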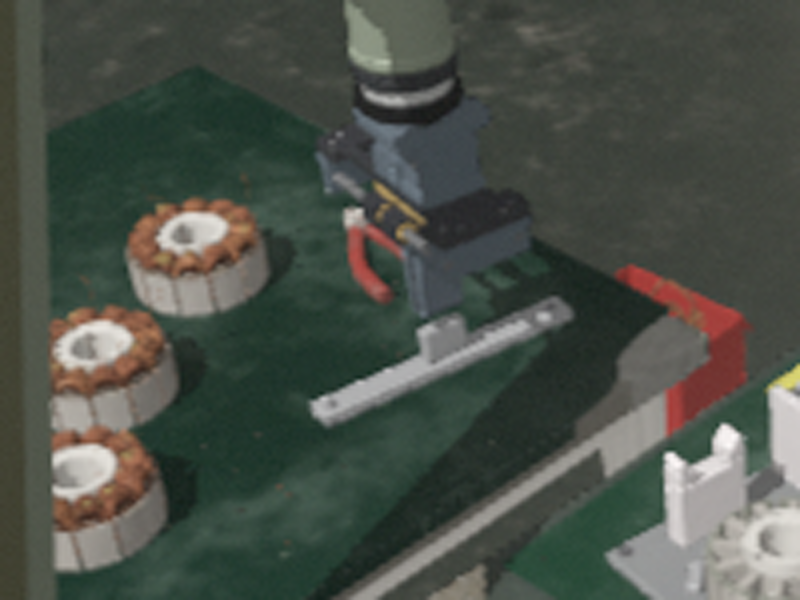

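View pics/t4c.png

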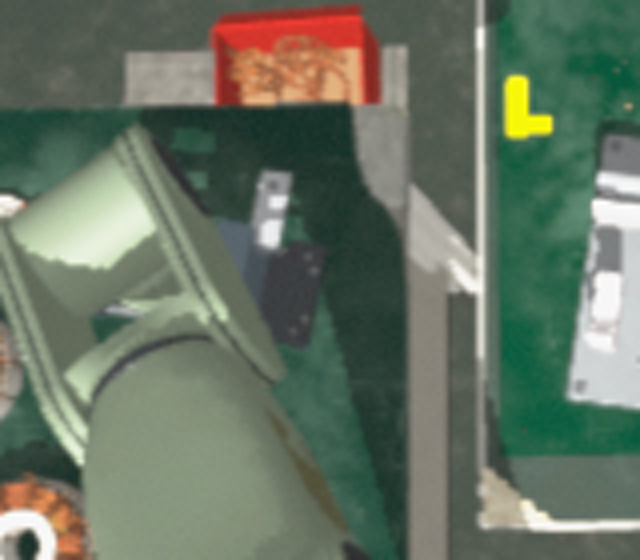

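Run:
```python
from h import *
s=env.state();e=s['ee_pos'];print(e,s['qpos'])
for n in ["w4","s4","t4"]:
    p,d,K,T=load(n); print(n,"tcp",proj(e,K,T),"bar c",proj(np.array([486,344,40.]),K,T), "nearend",proj(np.array([378,363,10.]),K,T))
p,d,K,T=load("w4");print(ray(274,75,10,K,T),ray(274,222,40,K,T),"cam",np.linalg.inv(T)[:3,3])
W=cloud(d,K,T)
for u,v in [(274,100),(265,150),(274,220),(274,228),(274,245),(260,260)]: print(u,v,W[v,u])
```

```text
[486.00552414 344.13641226  15.07156433] [ 3.41933696e+01  2.81433741e+01  9.92027872e+01  4.20354678e-03
  5.26483069e+01 -4.56392506e+01]
w4 tcp (np.float64(274.2224119043429), np.float64(237.96160557301468)) bar c (np.float64(274.0510954761608), np.float64(252.30209391807335)) nearend (np.float64(273.38297627715406), np.float64(74.30244889393612))
s4 tcp (np.float64(170.47821452326025), np.float64(186.2715851367576)) bar c (np.float64(169.5859373758675), np.float64(179.6692665152037)) nearend (np.float64(138.87899575301742), np.float64(201.60138467290227))
t4 tcp (np.float64(162.20317200462802), np.float64(225.28242112891664)) bar c (np.float64(160.35058386313614), np.float64(224.38270762172618)) nearend (np.float64(156.13944203147875), np.float64(259.023670049359))
[378.47127843 363.31394156  10.        ] [465.62622021 347.63055634  40.        ] cam [403.98969166 358.66081551 224.09764062]
274 100 [393.25367697 360.65512884  10.87312243]
265 150 [423.67330505 348.95563189   9.84912895]
274 220 [467.78809416 347.2448984   29.43354387]
274 228 [469.69166588 346.89951218  39.63293673]
274 245 [481.27547936 344.81631926  39.27137433]
260 260 [467.09274689 340.52848694  88.64203497]
```

Run:
```python
from h import *
p,d,K,T=load("w4");W=cloud(d,K,T);crop(p,224,190,324,280,7,"c6")
for v in range(208,275,4): print(v,[(u,*np.round(W[v,u]).astype(int)) if d[v,u]>0 else (u,0) for u in (260,266,270,274,278,284)])
p,d,K,T=load("s4");W=cloud(d,K,T)
for v in range(160,192,2): print(v,[(u,*np.round(W[v,u]).astype(int)) for u in (164,168,172)])
```

```text
208 [(260, np.int64(463), np.int64(338), np.int64(10)), (266, np.int64(464), np.int64(342), np.int64(10)), (270, np.int64(465), np.int64(345), np.int64(10)), (274, np.int64(465), np.int64(348), np.int64(10)), (278, np.int64(466), np.int64(351), np.int64(10)), (284, np.int64(466), np.int64(355), np.int64(11))]
212 [(260, np.int64(466), np.int64(337), np.int64(10)), (266, np.int64(467), np.int64(341), np.int64(9)), (270, np.int64(468), np.int64(344), np.int64(9)), (274, np.int64(468), np.int64(347), np.int64(9)), (278, np.int64(468), np.int64(350), np.int64(11)), (284, np.int64(469), np.int64(354), np.int64(10))]
216 [(260, np.int64(469), np.int64(337), np.int64(10)), (266, np.int64(470), np.int64(341), np.int64(10)), (270, np.int64(468), np.int64(344), np.int64(20)), (274, np.int64(468), np.int64(347), np.int64(20)), (278, np.int64(468), np.int64(350), np.int64(20)), (284, np.int64(473), np.int64(354), np.int64(9))]
220 [(260, np.int64(472), np.int64(336), np.int64(10)), (266, np.int64(468), np.int64(342), np.int64(25)), (270, np.int64(468), np.int64(345), np.int64(28)), (274, np.int6
[... 6021 characters left out ...]
39), np.int64(39)), (172, np.int64(488), np.int64(336), np.int64(34))]
184 [(164, np.int64(470), np.int64(353), np.int64(28)), (168, np.int64(475), np.int64(340), np.int64(32)), (172, np.int64(487), np.int64(336), np.int64(27))]
186 [(164, np.int64(489), np.int64(380), np.int64(-3)), (168, np.int64(473), np.int64(339), np.int64(26)), (172, np.int64(489), np.int64(340), np.int64(16))]
188 [(164, np.int64(480), np.int64(370), np.int64(0)), (168, np.int64(474), np.int64(342), np.int64(16)), (172, np.int64(484), np.int64(336), np.int64(14))]
190 [(164, np.int64(464), np.int64(349), np.int64(11)), (168, np.int64(472), np.int64(340), np.int64(10)), (172, np.int64(482), np.int64(334), np.int64(8))]
```

View pics/c6.png

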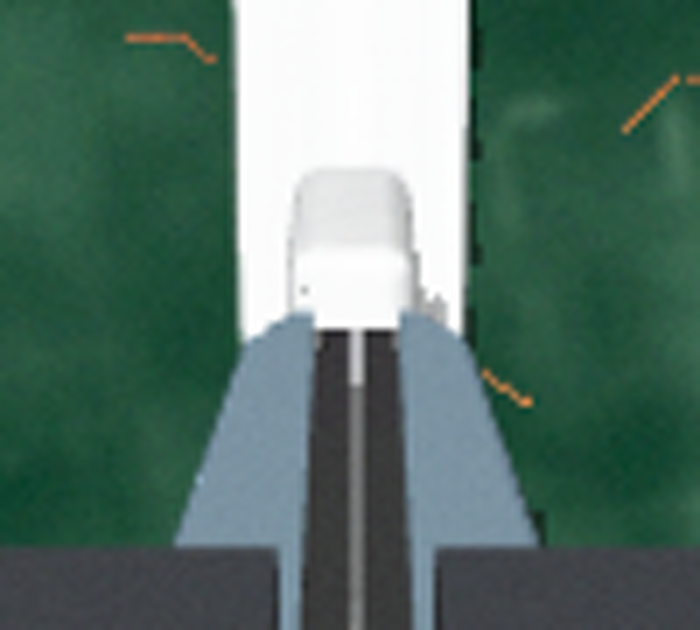

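The enlarged wrist view and the depth agree: with the reported TCP z at 15, the shut fingertips are at about z = 54, above the 40 mm fin top. The scene view confirms it independently. So the real tips sit about 39 mm behind the reported TCP. I'll open, go lower in steps and check against the images.

>>> {"method": "send_rows", "body": {
  "commands": [
    [[0,0,0,0,0,0],[0,0,0,0,0,0],[0,0,0,0,0,0],[0,0,0,0,0,0],[0,0,0,0,0,0],[0,0,0,0,0,0]]
  ],
  "jaw": -0.2
}}

```text
time_s: 11.38
ee_pos: [486.0, 344.1, 15.1]
ee_rot: [-21.0, 90.0, 58.8]
force: [-0.4, 0.2, -0.4]
gripper_width: 54.1
```

>>> {"method": "send_rows", "body": {
  "commands": [
    [[0.1,0,0,0,0,0],[0.2,0,0,0,0,0],[0.25,0,0,0,0,0],[0.25,0,0,0,0,0]]
  ]
}}

```text
time_s: 11.88
ee_pos: [485.6, 343.9, -10.7]
ee_rot: [132.8, 89.9, -147.4]
force: [-0.6, -0.8, 0.2]
gripper_width: 54.4
```

Run:
```python
from h import *
s=env.state();print(s['time_s'],s['ee_pos'],s['force'],s['gripper_width'])
p,d,K,T=grab("wrist","w5");p,d,K,T=grab("scene","s5");crop(p,110,130,230,220,6.5,"s5c")
```

```text
11.875 [485.59621757 343.85552983 -10.71481947] [-0.57932815 -0.78776836  0.2306045 ] 54.39428583672205
```

View pics/w5.png

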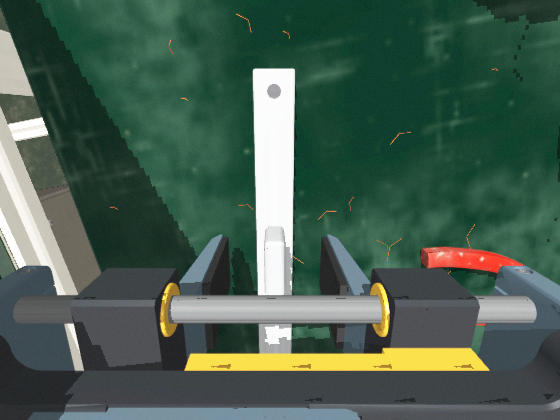

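View pics/s5c.png

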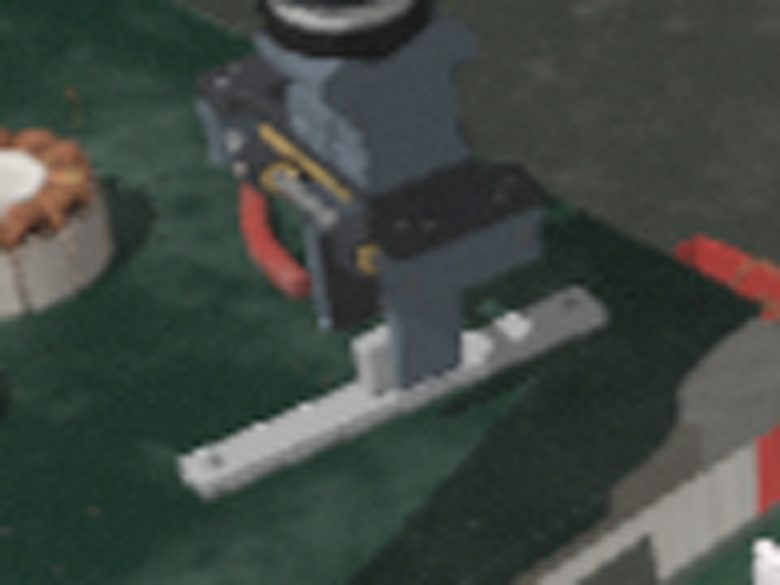

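The scene view shows the fingers straddling the fin with the near tip above the bar, so the 39 mm offset holds. I'll go 12 mm lower and close.

>>> {"method": "send_rows", "body": {
  "commands": [
    [[0.06,0,0,0,0,0],[0.12,0,0,0,0,0],[0.12,0,0,0,0,0]]
  ]
}}

```text
time_s: 12.35
ee_pos: [485.5, 343.8, -22.6]
ee_rot: [132.8, 89.9, -147.4]
force: [0.3, -0.5, 0.8]
gripper_width: 54.6
```

>>> {"method": "send_rows", "body": {
  "commands": [
    [[0,0,0,0,0,0],[0,0,0,0,0,0],[0,0,0,0,0,0],[0,0,0,0,0,0],[0,0,0,0,0,0],[0,0,0,0,0,0],[0,0,0,0,0,0],[0,0,0,0,0,0],[0,0,0,0,0,0],[0,0,0,0,0,0]]
  ],
  "jaw": 1,
  "force": 45
}}

```text
time_s: 13.6
ee_pos: [486.0, 344.1, -21.9]
ee_rot: [169.6, 90.0, -110.6]
force: [-0.8, -1.1, 0.7]
gripper_width: 11.9
```

>>> {"method": "send_rows", "body": {
  "commands": [
    [[-0.2,0,0,0,0,0],[-0.5,0,0,0,0,0],[-0.8,0,0,0,0,0],[-1,0,0,0,0,0],[-1,0,0,0,0,0]]
  ]
}}

```text
time_s: 14.22
ee_pos: [486.8, 344.8, 79.2]
ee_rot: [-43.0, 89.8, 36.9]
force: [-1.0, -0.4, -1.7]
gripper_width: 11.6
```

>>> {"method": "send_rows", "body": {
  "commands": [
    [[-0.3,0,0,0,0,0],[-0.55,0,0,0,0,0],[-0.55,0,0,0,0,0]]
  ]
}}

```text
time_s: 14.6
ee_pos: [486.6, 344.6, 133.4]
ee_rot: [-42.1, 89.9, 37.8]
force: [-0.4, 0.3, -1.9]
gripper_width: 11.5
```

The bar is held: the opening is 11.5 mm and its weight shows as about 2 N. Next I carry it over the station.

>>> {"method": "send_rows", "body": {
  "commands": [
    [[0,-0.02,-0.2,0,0,0],[0,-0.05,-0.55,0,0,0],[0,-0.09,-0.93,0,0,0]]
  ]
}}

```text
time_s: 14.98
ee_pos: [476.8, 248.6, 130.8]
ee_rot: [133.0, 89.8, -147.1]
force: [1.2, 0.2, -1.2]
gripper_width: 11.8
```

>>> {"method": "send_rows", "body": {
  "commands": [
    [[0,-0.05,-0.4,0,0,0],[0,-0.09,-0.93,0,0,0]]
  ]
}}

```text
time_s: 15.22
ee_pos: [469.3, 155.6, 131.1]
ee_rot: [124.6, 89.8, -155.6]
force: [0.5, -0.8, -1.6]
gripper_width: 12.1
```

>>> {"method": "send_rows", "body": {
  "commands": [
    [[0,-0.05,-0.4,0,0,0],[0,-0.09,-0.8,0,0,0],[0,-0.09,-0.93,0,0,0]]
  ]
}}

```text
time_s: 15.6
ee_pos: [461.1, 62.2, 131.5]
ee_rot: [111.9, 89.8, -168.4]
force: [0.3, 1.9, -2.9]
gripper_width: 11.8
```

>>> {"method": "send_rows", "body": {
  "commands": [
    [[0,-0.05,-0.2,0.02,0,0],[0,-0.09,-0.4,0.04,0,0],[0,-0.09,-0.6,0.06,0,0],[0,-0.09,-0.8,0.08,0,0],[0,-0.09,-0.95,0.1,0,0],[0,-0.09,-0.95,0.12,0,0],[0,-0.09,-0.95,0.14,0,0],[0,-0.09,-0.95,0.16,0,0],[0,-0.09,-0.95,0.18,0,0],[0,-0.09,-0.95,0.2,0,0],[0,-0.09,-0.95,0.22,0,0],[0,-0.09,-0.95,0.24,0,0],[0,-0.09,-0.95,0.2477,0,0],[0,-0.09,-0.95,0.2477,0,0],[0,-0.09,-0.95,0.2477,0,0]]
  ]
}}

```text
time_s: 17.48
ee_pos: [454.9, -30.2, 132.5]
ee_rot: [174.0, 89.9, 164.7]
force: [-0.4, -0.6, -2.4]
gripper_width: 11.8
```

Run:
```python
from h import *
s=env.state();print(s['time_s'],s['ee_pos'],s['qpos'],s['qpos'][0]-s['qpos'][5],s['force'],s['gripper_width'])
p,d,K,T=grab("wrist","w6");p,d,K,T=grab("scene","s6");crop(p,190,150,340,270,5,"s6c")
```

```text
17.475 [454.92537175 -30.18401585 132.5087562 ] [-5.25039475e+00  9.65861876e+00  1.08200117e+02  1.24939973e-02
  6.22035839e+01  4.03232099e+00] -9.282715738089621 [-0.35463769 -0.56471844 -2.40545748] 11.767547604793483
```

View pics/w6.png

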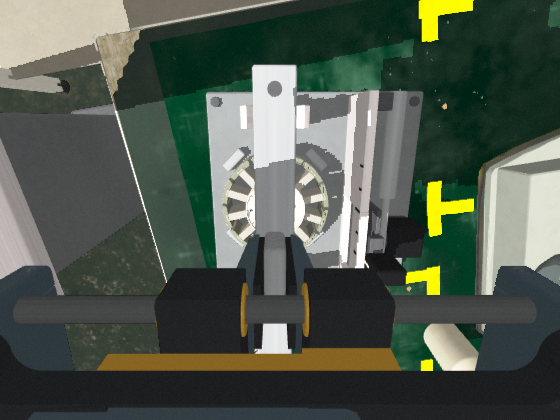

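View pics/s6c.png

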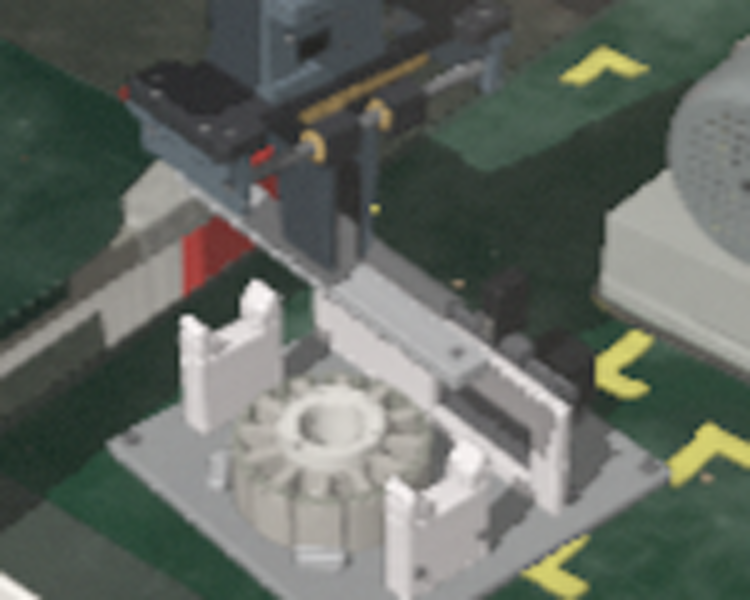

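Run:
```python
from h import *
p,d,K,T=load("w6");crop(p,195,60,345,240,3.3,"c7")
W=cloud(d,K,T)
o=np.array([455.2,-30.6]);a=np.radians(-9.35);R=np.array([[np.cos(a),-np.sin(a)],[np.sin(a),np.cos(a)]])
S=(W[...,:2]-o)@R;z=W[...,2]
for y in (30,60,85,100):
    m=(abs(S[...,1]-y)<4)&(abs(S[...,0])<40)&(abs(z-164)<8); print("bar",y,m.sum(),np.percentile(S[m][:,0],[2,50,98]).round(1),np.median(z[m]))
m=(abs(S[...,0])<20)&(abs(z-164)<8);print("bar end y",S[m][:,1].max())
m=(abs(S[...,1]-85)<11)&(abs(S[...,0])<40)&(abs(z-84)<3);print("post",m.sum(),np.percentile(S[m][:,0],[2,98]).round(1),np.percentile(S[m][:,1],[2,98]).round(1))
```

```text
bar 30 504 [-12.2  -0.5  11.1] 164.19382905406178
bar 60 596 [-12.2  -0.6  11.1] 164.3347800956993
bar 85 657 [-12.3  -0.3  11.1] 164.29631221378523
bar 100 726 [-12.1  -0.9  10.7] 164.48179013985379
bar end y 110.22749055427434
post 359 [-26.8  26.2] [75.8 93.3]
```

View pics/c7.png

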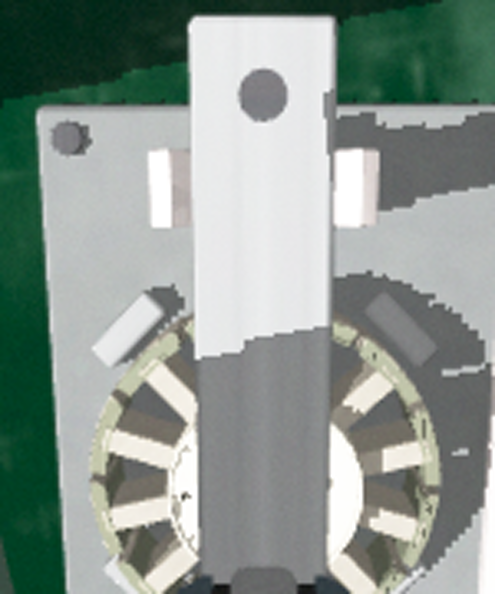

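The bar is aligned with the +y post (x −0.5 against −0.3 mm, end at y = 110.2 mm, bar level). Lowering it now.

>>> {"method": "send_rows", "body": {
  "commands": [
    [[0.2,0,0,0,0,0],[0.4,0,0,0,0,0],[0.55,0,0,0,0,0],[0.65,0,0,0,0,0],[0.65,0,0,0,0,0]]
  ]
}}

```text
time_s: 18.2
ee_pos: [455.0, -30.3, 67.6]
ee_rot: [179.5, 89.9, 170.2]
force: [-0.1, 0.4, -1.4]
gripper_width: 11.7
```

>>> {"method": "send_rows", "body": {
  "commands": [
    [[0.05,0,0,0,0,0],[0.1,0,0,0,0,0],[0.15,0,0,0,0,0],[0.18,0,0,0,0,0],[0.2,0,0,0,0,0],[0.2,0,0,0,0,0]]
  ]
}}

```text
time_s: 18.95
ee_pos: [455.4, -30.3, 47.9]
ee_rot: [154.9, 90.0, 145.6]
force: [-0.4, 1.1, -2.5]
gripper_width: 11.7
```

>>> {"method": "send_rows", "body": {
  "commands": [
    [[0.03,0,0,0,0,0],[0.06,0,0,0,0,0],[0.07,0,0,0,0,0],[0.07,0,0,0,0,0]]
  ]
}}

```text
time_s: 19.45
ee_pos: [455.3, -30.4, 40.9]
ee_rot: [165.2, 90.0, 155.9]
force: [0.1, -1.0, -1.6]
gripper_width: 11.9
```

Run:
```python
from h import *
s=env.state();print(s['time_s'],s['ee_pos'],s['force'],s['torque'],s['gripper_width'])
p,d,K,T=grab("wrist","w7");p,d,K,T=grab("scene","s7");crop(p,190,150,340,270,5,"s7c")
```

```text
19.45 [455.3433391  -30.37385172  40.94309745] [ 0.06454457 -1.01167633 -1.57852447] [-0.06032144  0.0577289  -0.02992132] 11.899131522995807
```

View pics/s7c.png

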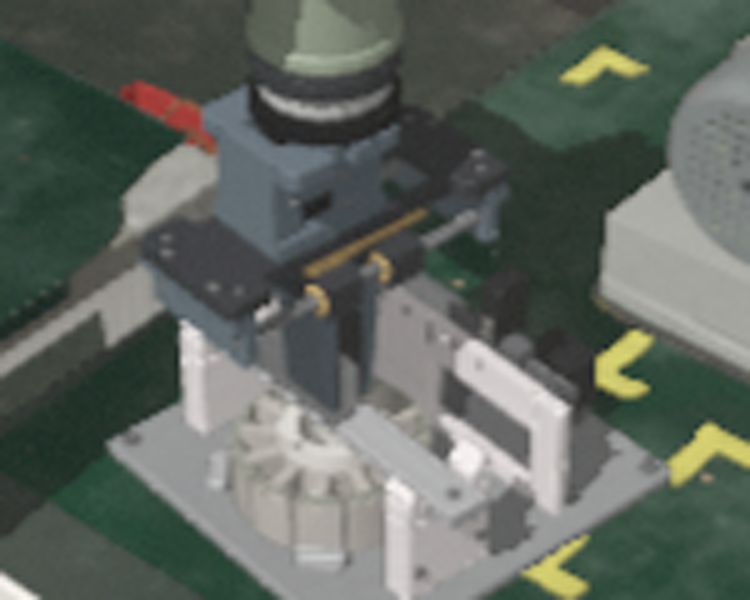

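View pics/w7.png

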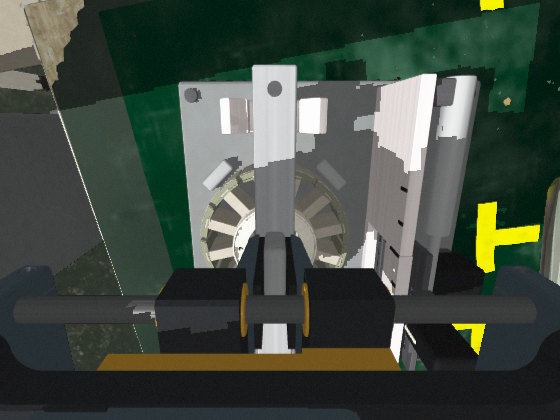

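The bar sits in both slots, about 1 mm above the floor. I'll settle it and let go.

>>> {"method": "send_rows", "body": {
  "commands": [
    [[0.01,0,0,0,0,0],[0.012,0,0,0,0,0],[0.012,0,0,0,0,0]]
  ]
}}

```text
time_s: 19.92
ee_pos: [455.6, -30.4, 40.1]
ee_rot: [13.8, 90.0, 4.5]
force: [0.3, 0.2, 0.8]
gripper_width: 11.6
```

>>> {"method": "send_rows", "body": {
  "commands": [
    [[0,0,0,0,0,0],[0,0,0,0,0,0],[0,0,0,0,0,0],[0,0,0,0,0,0],[0,0,0,0,0,0]]
  ],
  "jaw": 0.2
}}

```text
time_s: 20.55
ee_pos: [455.4, -30.3, 39.8]
ee_rot: [51.4, 90.0, 42.1]
force: [0.3, 0.5, 0.3]
gripper_width: 36.5
```

>>> {"method": "send_rows", "body": {
  "commands": [
    [[-0.2,0,0,0,0,0],[-0.5,0,0,0,0,0],[-0.8,0,0,0,0,0],[-1,0,0,0,0,0],[-1,0,0,0,0,0]]
  ]
}}

```text
time_s: 21.18
ee_pos: [456.5, -30.5, 141.1]
ee_rot: [5.4, 89.8, -3.9]
force: [-0.0, -0.4, -0.2]
gripper_width: 36.3
```

Run:
```python
from h import *
s=env.state();print(s['time_s'],s['ee_pos'],s['force'],s['gripper_width'])
p,d,K,T=grab("wrist","w8")
W=cloud(d,K,T)
o=np.array([455.2,-30.6]);a=np.radians(-9.35);R=np.array([[np.cos(a),-np.sin(a)],[np.sin(a),np.cos(a)]])
S=(W[...,:2]-o)@R;z=W[...,2]
for y in (30,60,85,100):
    m=(abs(S[...,1]-y)<4)&(abs(S[...,0])<14)&(abs(z-72)<6); print("bar",y,m.sum(),np.percentile(S[m][:,0],[2,50,98]).round(1),np.median(z[m]))
m=(abs(S[...,0])<8)&(abs(z-72)<5)&(S[...,1]>50);print("bar end y",np.percentile(S[m][:,1],99))
p,d,K,T=grab("scene","s8");crop(p,190,150,340,270,5,"s8c")
```

```text
21.175 [456.5115477  -30.45231052 141.07654566] [-0.03320374 -0.42293426 -0.21894215] 36.29131420012108
bar 30 224 [-10.9   0.6  11.9] 71.72050800000196
bar 60 242 [-11.3   0.1  11.6] 71.89372162917513
bar 85 278 [-11.    0.6  13.8] 71.94358481010448
bar 100 289 [-11.7   0.2  12. ] 71.88638647854157
bar end y 109.8348922206604
```

View pics/s8c.png

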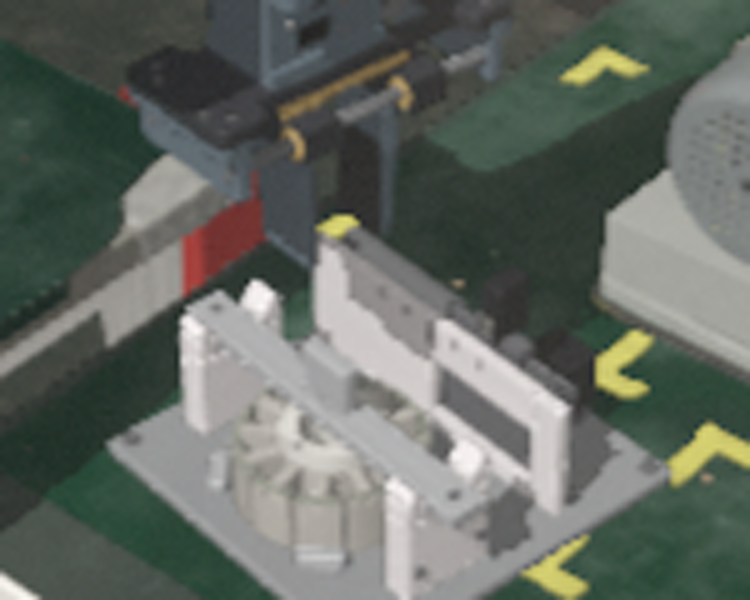

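View pics/w8.png

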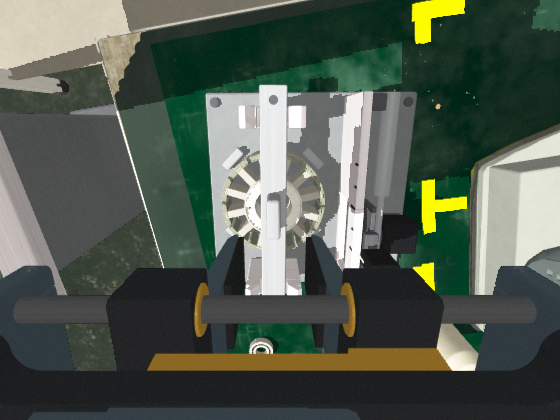

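The bar is seated: top at z = 71.9 mm (underside about 61.9), x about 0.3 mm, +y end at 109.8 mm, and the core is in its nest. The scene view confirms both slots are filled. Next I go above the shutter tab and turn 90°.

>>> {"method": "send_rows", "body": {
  "commands": [
    [[0,-0.15,0.3,-0.025,0,0],[0,-0.35,0.6,-0.05,0,0],[0,-0.35,0.89,-0.075,0,0],[0,-0.35,0.89,-0.1,0,0],[0,-0.35,0.89,-0.125,0,0],[0,-0.35,0.89,-0.15,0,0],[0,-0.35,0.89,-0.175,0,0],[0,-0.35,0.89,-0.2,0,0],[0,-0.35,0.89,-0.225,0,0],[0,-0.35,0.89,-0.25,0,0],[0,-0.35,0.89,-0.25,0,0],[0,-0.35,0.89,-0.25,0,0]]
  ],
  "jaw": -0.1
}}

```text
time_s: 22.78
ee_pos: [537.1, -79.3, 139.0]
ee_rot: [84.7, 89.9, 165.2]
force: [0.7, 0.5, 0.1]
gripper_width: 50.1
```

Run:
```python
from h import *
s=env.state();print(s['time_s'],s['ee_pos'],s['qpos'],s['qpos'][0]-s['qpos'][5],s['gripper_width'])
p,d,K,T=grab("wrist","w9"); crop(p,180,80,400,300,2.7,"c9")
for z in (92,128):
  for q in [(78,-42),(78,-28),(102,-28)]:
    a=np.radians(-9.35);w=np.array([455.2,-30.6])+np.array([[np.cos(a),-np.sin(a)],[np.sin(a),np.cos(a)]])@q
    print(z,q,np.round(proj(np.array([*w,z]),K,T),1))
W=cloud(d,K,T)
R=np.array([[np.cos(a),-np.sin(a)],[np.sin(a),np.cos(a)]])
S=(W[...,:2]-np.array([455.2,-30.6]))@R;z=W[...,2]
m=(S[...,0]>70)&(S[...,0]<110)&(abs(S[...,1]+35)<20)&(abs(z-128)<5);print(m.sum(),S[m].min(0) if m.any() else 0,S[m].max(0) if m.any() else 0,np.median(z[m]))
```

```text
22.775 [537.08907899 -79.26752806 139.00758938] [-9.61482381e+00  1.69931610e+01  9.70937588e+01  8.82518598e-03
  6.60019171e+01 -9.01495767e+01] 80.53475289600173 50.12471647893067
92 (78, -42) [265.6 206.1]
92 (78, -28) [281.9 206. ]
92 (102, -28) [281.8 232.3]
128 (78, -42) [264.4 219.2]
128 (78, -28) [283.1 219.1]
128 (102, -28) [282.9 248.7]
527 [ 77.75231742 -41.83598534] [101.2915082  -28.66213297] 127.61701071163327
```

View pics/w9.png

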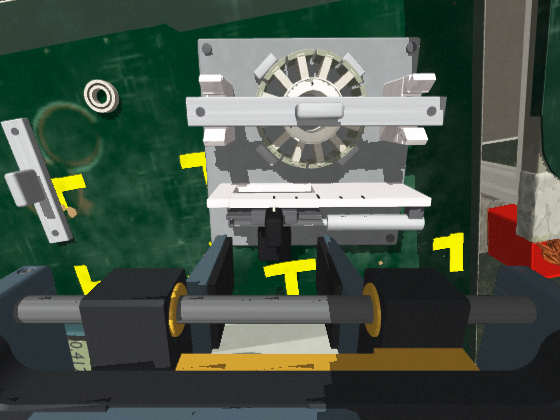

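The tab measures x 77.8–101.3 and y −41.8 to −28.7 mm with its top at 127.6, matching the specification, and it is centred between the fingers at (274,235). I'll descend around it.

>>> {"method": "send_rows", "body": {
  "commands": [
    [[0.2,-0.01,0,0,0,0],[0.4,-0.01,0,0,0,0],[0.6,-0.01,0,0,0,0],[0.72,-0.01,0,0,0,0],[0.77,-0.01,0,0,0,0],[0.77,-0.01,0,0,0,0]]
  ]
}}

```text
time_s: 23.58
ee_pos: [538.7, -79.5, 62.9]
ee_rot: [-39.5, 90.0, 41.1]
force: [0.2, -0.4, 0.4]
gripper_width: 50.2
```

Run:
```python
from h import *
s=env.state();print(s['time_s'],s['ee_pos'],s['force'],s['gripper_width'])
p,d,K,T=grab("scene","s9");crop(p,190,130,340,250,5,"s9c");p,d,K,T=grab("wrist","w10")
```

```text
23.575 [538.68137969 -79.50436187  62.89442632] [ 0.23086021 -0.4119967   0.39082811] 50.153629037438115
```

View pics/s9c.png

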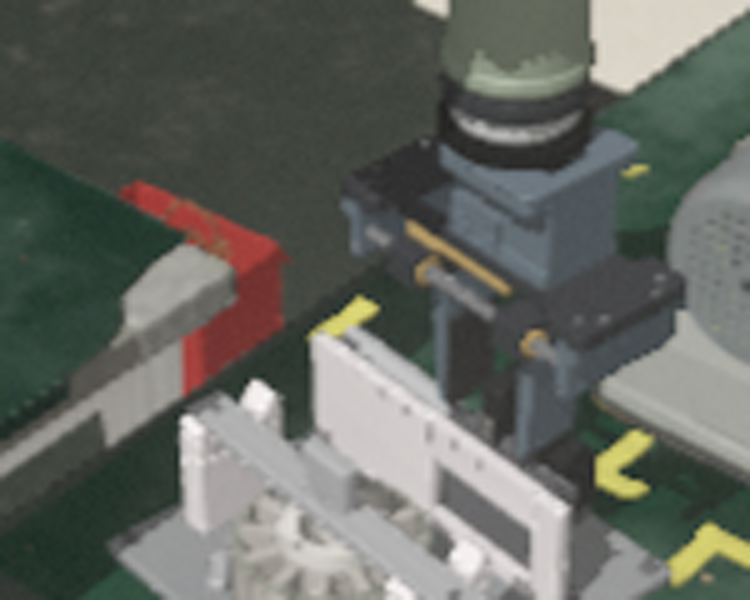

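View pics/w10.png

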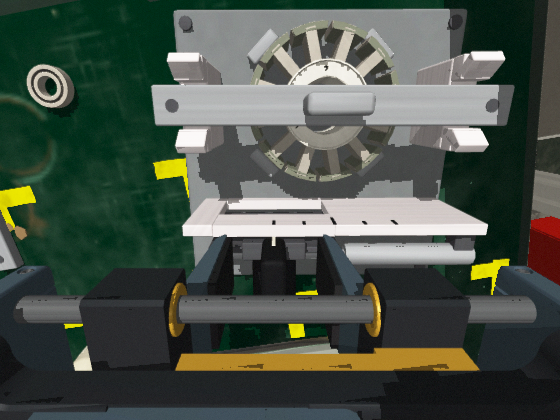

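The tab is between the fingers at (273,255), and the fingers are clear of the wall. Closing now.

>>> {"method": "send_rows", "body": {
  "commands": [
    [[0,0,0,0,0,0],[0,0,0,0,0,0],[0,0,0,0,0,0],[0,0,0,0,0,0],[0,0,0,0,0,0],[0,0,0,0,0,0],[0,0,0,0,0,0],[0,0,0,0,0,0]]
  ],
  "jaw": 1,
  "force": 50
}}

```text
time_s: 24.68
ee_pos: [538.5, -79.7, 62.9]
ee_rot: [-159.0, 90.0, -78.3]
force: [-1.3, -3.1, 1.7]
gripper_width: 13.6
```

Run:
```python
from h import *
s=env.state();print(s['time_s'],s['ee_pos'],s['force'],s['gripper_width'])
```

```text
24.675 [538.53113529 -79.7438599   62.92381751] [-1.31720061 -3.10064833  1.70566777] 13.599155242718657
```

>>> {"method": "send_rows", "body": {
  "commands": [
    [[0,0,0.04,0,0,0],[0,0,0.1,0,0,0],[0,0,0.16,0,0,0],[0,0,0.22,0,0,0],[0,0,0.28,0,0,0],[0,0,0.34,0,0,0],[0,0,0.38,0,0,0],[0,0,0.4,0,0,0],[0,0,0.4,0,0,0],[0,0,0.4,0,0,0]]
  ]
}}

```text
time_s: 25.92
ee_pos: [544.8, -40.4, 62.9]
ee_rot: [173.2, 89.9, -106.1]
force: [-1.6, -6.0, 2.4]
gripper_width: 14.1
```

Run:
```python
from h import *
s=env.state();print(s['time_s'],s['ee_pos'],s['force'],s['gripper_width'])
o=np.array([455.2,-30.6]);a=np.radians(-9.35);R=np.array([[np.cos(a),-np.sin(a)],[np.sin(a),np.cos(a)]])
print("tcp st",(s['ee_pos'][:2]-o)@R)
p,d,K,T=grab("wrist","w11");crop(p,170,180,390,300,3.5,"c11")
W=cloud(d,K,T);S=(W[...,:2]-o)@R;z=W[...,2]
m=(S[...,0]>76)&(S[...,0]<84)&(abs(S[...,1])<50)&(abs(z-122)<8)&(p.max(-1)<60);print(m.sum(),np.percentile(S[m],[2,98],axis=0) if m.any() else 0)
for y in (-100,-85,-50,50,85,100):
    m=(abs(S[...,1]-y)<4)&(abs(S[...,0])<14)&(abs(z-72)<6); print("bar",y,m.sum(),np.percentile(S[m][:,0],[2,50,98]).round(1) if m.any() else 0,np.median(z[m]))
p,d,K,T=grab("scene","s11");crop(p,190,130,340,250,5,"s11c")
```

```text
25.925 [544.83321814 -40.38789496  62.91367384] [-1.6366881  -6.01891944  2.35792614] 14.123066848618151
tcp st [90.03256931  4.90440055]
577 [[77.2668172  -1.82951015]
 [83.67146017 12.02282232]]
bar -100 537 [-11.3   0.1  11.8] 71.8041616753313
bar -85 554 [-13.9  -0.5  11.8] 71.63246696678495
bar -50 537 [-11.3  -0.   11.8] 71.75218580402611
bar 50 541 [-11.4  -0.1  11.7] 71.92550214963859
bar 85 549 [-11.5   0.4  13.5] 71.96807862231876
bar 100 533 [-11.4  -0.1  11.6] 72.05297834559036
```

View pics/c11.png

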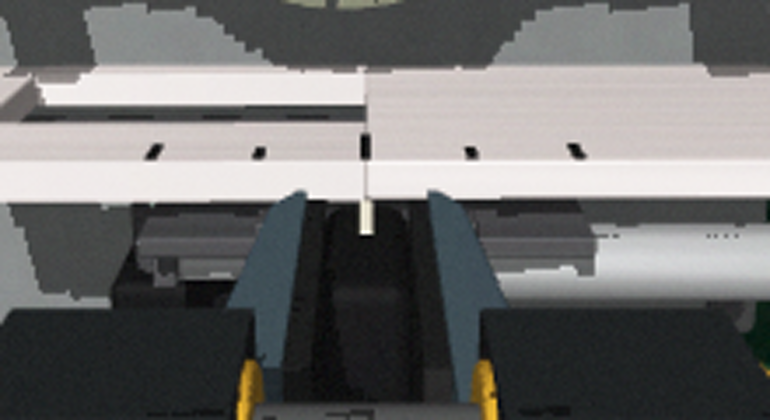

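View pics/s11c.png

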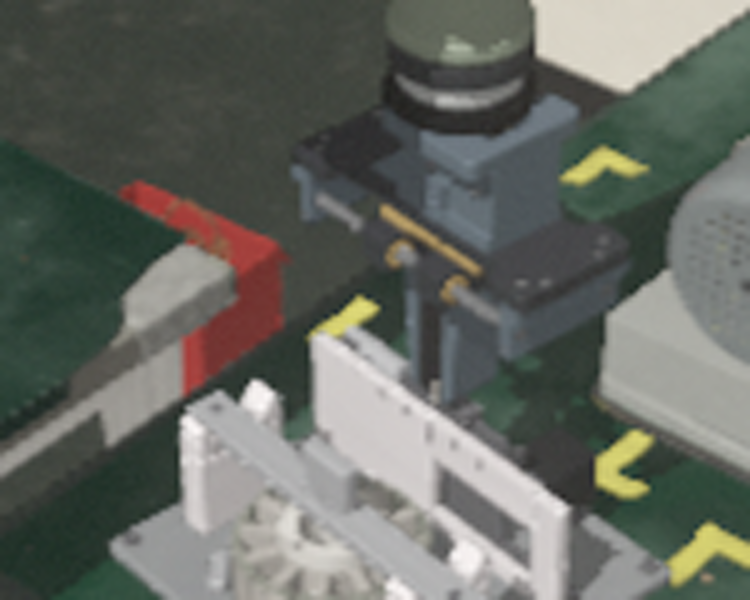

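The tab's white pointer at crop (366,215) lines up with the long half-travel line at (366,146), and the tab's middle measures y = +5.1 mm. I'll hold it a little longer and check for slip.

>>> {"method": "send_rows", "body": {
  "commands": [
    [[0,0,0,0,0,0],[0,0,0,0,0,0],[0,0,0,0,0,0],[0,0,0,0,0,0],[0,0,0,0,0,0],[0,0,0,0,0,0],[0,0,0,0,0,0],[0,0,0,0,0,0],[0,0,0,0,0,0],[0,0,0,0,0,0]]
  ]
}}

```text
time_s: 27.28
ee_pos: [544.8, -40.4, 62.9]
ee_rot: [170.5, 89.9, -108.8]
force: [-2.0, -5.9, 2.5]
gripper_width: 13.6
```

Run:
```python
from h import *
s=env.state();print(s['time_s'],s['ee_pos'],s['force'],s['gripper_width'])
o=np.array([455.2,-30.6]);a=np.radians(-9.35);R=np.array([[np.cos(a),-np.sin(a)],[np.sin(a),np.cos(a)]])
p,d,K,T=grab("wrist","w12")
W=cloud(d,K,T);S=(W[...,:2]-o)@R;z=W[...,2]
m=(S[...,0]>76)&(S[...,0]<84)&(abs(S[...,1])<50)&(abs(z-122)<8)&(p.max(-1)<60);print(m.sum(),np.percentile(S[m],[2,98],axis=0))
# core: top face cloud, outer teeth
m=(np.hypot(S[...,0],S[...,1])<60)&(abs(z-57)<2);print("core top",m.sum(),S[m].min(0),S[m].max(0))
# others
p0,d0,K0,T0=load("top0");p1,d1,K1,T1=grab("top","t12")
df=cv2.absdiff(p0,p1).max(-1)
for n,(x,y,w,h) in dict(short=(362,195,25,55),bearing=(334,238,18,16),bottle=(334,160,20,24),meter=(362,142,52,35)).items(): print(n,(df[y:y+h,x:x+w]>40).mean())
```

```text
27.275 [544.80063135 -40.40882461  62.89745991] [-1.97656865 -5.94965906  2.54863115] 13.642673979643767
578 [[77.31403393 -1.85485237]
 [83.72046625 11.96990752]]
core top 946 [-28.25146663 -25.58514075] [28.03347252 24.8649289 ]
short 0.0
bearing 0.0
bottle 0.0
meter 0.0
```

Everything is steady, so I'm handing in.

Run:
```python
from workcell import env
print(env.job_done()); print(env.state()['time_s'])
```

```text
the job is handed in; nothing more can be done
None
the job is handed in; nothing more can be done
```

The long bar is lying in both slots, released, and the gripper is holding the shutter half open. I handed the job in at about 27 s of the 58 s allowed. `job_done` gives no verdict, so the figures below are my own measurements.

**Last checks (all passed):**
- **Long bar:** its underside is at about z = 61.9 mm, x is within about 0.5 mm of centre, and it is level. I measured the +y end at 109.8 mm where 110 mm would be centred.
- **Shutter:** the tab's middle is at y = +5.1 mm, where half travel is +5. Its pointer is on the long half-travel line, and it did not slip over the last 1.4 s. The wrist reads about 6 N against the spring, with the fingers closed on the tab at 13.6 mm.
- **Core:** it is centred to about 0.5 mm.
- **Short bar, meter, bearing and bottle:** they show no change from the first top picture.

**What went wrong on the way:** my first two attempts to grip the bar closed on nothing. The pictures showed the real fingertips about 39 mm behind the reported TCP, so I corrected every later height by that amount. That put the reported TCP below bench level at the grasp, while the tips themselves stayed above the bar. The bar was not disturbed by the missed attempts.

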